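# Gauge the nut dispenser and present the scale

## Robot

A 6-joint arm with a two-finger parallel gripper is mounted at the origin on the work surface. World frame = base frame: x ahead of the robot, y to its left, z up, the work surface at z = 0. Lengths are in m, angles in rad, forces in N, time in s.
With the tool pointing down it reaches from about 0.375 to 0.825 m from the base axis. Payload 5.5 kg.
Tool frame: the origin (TCP) lies at the very end of the fingers, on their centre line; the grasp point (between the pads) lies 19 mm behind it; z points along the fingers, y is the line along which they close (so a half turn about z gives the same grasp; the last joint's range is limited). The gripper opens to 85 mm and grips with 20 to 120 N. Pads are 22 mm wide; open, the fingers measure 114 mm over their backs; the gripper's body (76 mm by 85 mm) begins 54 mm behind the grasp point. The pads swing forward as they close: fully open they stand 13 mm farther back than shut.
Start: joints at [1.154, 0.314, -0.047, 1.21, 0, 1.571], TCP at [0.243, 0.549, 0.231] pointing down, gripper open.
Joint ranges: [-2.67, 2.67], [-0.69, 1.73], [-1.03, 1.25], [-2.08, 2.16], [-1.42, 1.45], [-3.14, 3.14]. Speed limits (rad/s): [2.39, 2.39, 3.01, 3.14, 3.14, 3.14].

## Interface

Orientations are given as a unit quaternion [x, y, z, w].
In Python, from rig import bot gives the robot as it stands.
- The arm moves only by the shell command python3 -m jog 'ROWS' [FORCE]. ROWS is a JSON object of lists of equal length, an entry for each row: "rot": the turn, a rotation vector about the tool's x, y, z as a fraction of full scale, a list of three; "offset": the shift along the tool's x, y, z as a fraction of full scale, a list of three; "jaw": the opening, from 0 (shut) to 1 (fully open). In form: {"rot": [[rx, ry, rz], ...], "offset": [[x, y, z], ...], "jaw": [jaw, ...]}. A call has exactly 5 rows; each row shifts and turns the commanded pose from where the row before left it, along the tool's axes as they then stand; what a row does not reach is not made up. Full scale, the value 1, is 120 mm for a shift and pi/2 rad for a turn. A row lasts 1/8 s, in which the tool goes at most 62.5 mm and 10.7 degrees, less where a joint would pass 70% of its speed; a pose out of reach is approached as far as the arm can. A call with a number of a shift or a turn outside -1 to 1 is refused whole. A call with a gripper value outside its range is refused whole. The fingers move at their own pace and stop on an object; FORCE is the grip in N (left out, the last holds). Time passes only in rows, so rows that do not move let the fingers close, or fill a call up. It gives the time, the measured TCP pose, the force, the opening and the grip force at its end, in the units of the state.
- bot.read_state(): the state, without advancing time (a new reading comes with each control period).
- bot.get_image(name): name is "scene" or "top" or "wrist"; returns a dict with "pixels" (400x640x3 uint8, red, green, blue), "fx", "fy", "cx", "cy" (pixels), "rvec" (rotation vector, rad) and "tvec" (3), from world to camera coordinates, as OpenCV has them. Camera axes: x right, y down, z forward; pixel columns grow to the right and rows downward; lengths in m; the calibration is good to about 2 mm. A picture is of the moment at which its call begins. There is no depth.
- bot.hand_in(): hands the job in; it is judged then, once.
The state is a dict: "t": time; "joint_pos": joint angles; "joint_vel": joint speeds; "joint_torque": joint torques, N m; "eef_pos": TCP position; "eef_rot": TCP orientation; "contact_force": force on the tool from outside, world axes, zero at the start; "wrist_torque": the same for the moment, N m; "opening": finger opening in m; "finger_force": force on a finger pad.
Only numpy, scipy, OpenCV 4.12 (cv2) and the standard library are available. Lean on these libraries where they do the work, as an engineer would, in place of code of your own. Each camera call takes 0.05 s, during which the arm holds its last target. There are 200 camera calls.

## Task

The nut dispenser must be gauged before the next tray of tarts: roll the blue-handled gauge rod along the bench until its yellow scale faces straight up, then pick it up and push it down the dispenser's sloping guide tube until its collar stops on the tube's mouth. Draw the rod right out again and hold it level, scale still facing up, with its tip about 15 cm above the middle of the round white plate. Finish while still holding it there, and leave the tarts on the tray undisturbed.

Things in the scene. Friction and masses are not known exactly. Their poses are not given: they have to be found in the camera images.
- gauge_grip (a point): Centre of the gauge's blue handle (22 mm diameter, 90 mm long), on its axis: grasp here. x runs along the rod to the tip, z out of the side with the yellow scale. Starts lying level on its two discs, axis 18 mm above the bench, tip roughly to world +y, scale below, rolled -2.3 rad about x from up. Pushed sideways it rolls without slipping, 18 mm per rad, and stays; the short way is to world +x.
- gauge_collar (a point): Centre of the face, towards the tip, of the gauge's bare metal collar (36 mm diameter, 8 mm thick), 53 mm from gauge_grip; axes as gauge_grip. This face stops on the tube's mouth. A blue pommel disc (36 mm diameter, 10 mm thick) ends the handle on the other side, 45 to 55 mm from gauge_grip. A yellow stripe marks the scale side of handle, discs and rod.
- gauge_tip (a point): Round end of the gauge's bare metal rod (8 mm diameter, 110 mm long beyond the collar), on its axis, 163 mm from gauge_grip; axes as gauge_grip. Yellow scale strip with black ticks along one side. The whole gauge is 218 mm long, 0.13 to 0.20 kg, balanced near the handle's centre.
- guide_tube: Fixed sloping steel guide tube on the dispenser. Origin: centre of its mouth, 100 mm above the bench. z points out along the bore, 30 degrees above level, roughly to world -y; the rod goes in along -z, 110 mm deep. Bore 14 mm, orange funnel mouth 26 mm wide narrowing over 10 mm, rim 40 mm outside. It stands 60 mm out of a sloping white panel (140 x 170 mm) at right angles to it.
- dispenser: Fixed white nut dispenser; origin on the bench straight under the mouth of its guide tube, x axis level, the way the tube points. Low housing behind the tube: 135 mm high, 170 mm wide, x -240 to -10 mm. Behind that the hopper on its pedestal: x -420 to -240 mm, 170 mm wide, 380 mm high.
- plate: Fixed flat round white plate on the bench, 120 mm in diameter, 6 mm thick; origin at the centre of its underside.
- tray: Fixed dark baking tray, 200 x 330 mm, rim 18 mm high, origin at the centre of its underside, with three loose tarts on it.
- tart0: Loose dark tart tin filled with nuts, 95 mm in diameter, about 33 mm high, on the tray; origin at the centre of its underside. To be left alone.
- tart1: As tart0.
- tart2: As tart0.
Mind the look-alikes: they are no part of the job. What is shaped like the part that bears gauge_grip but brown or red is not meant.

How it is judged:
On the way, in this order (a step that is already met when the one before it is completed fails the run):
1. gauge rolled so that its scale faces up (within 0.45 rad) while it still lies on the bench (angle between gauge_grip's own z axis and vertical below 0.45 rad and height (world z) of gauge_grip below 0.024 m and height (world z) of gauge_tip below 0.03 m), for 0.2 s.
2. rod in the guide tube with the collar stopped on its mouth (z of gauge_collar in the frame of guide_tube below 0.004 m and distance between gauge_collar and guide_tube below 0.009 m and angle between the x axis of gauge_grip and the z axis of guide_tube, either way round below 0.12 rad), for 0.2 s.
3. rod drawn right out of the tube (z of gauge_tip in the frame of guide_tube above 0.005 m), for 0.2 s.
At the end, for the whole second after the job is handed in: The gripper still holds the gauge, at rest and clear of the dispenser: rod level within about 10 degrees, scale facing up within about 28 degrees, tip 90 to 220 mm above the bench and within 50 mm sideways of the plate's centre (angle between gauge_grip's own x axis and vertical between 1.4 and 1.74 rad and angle between gauge_grip's own z axis and vertical below 0.5 rad and horizontal distance between gauge_tip and plate below 0.05 m and height (world z) of gauge_tip between 0.09 and 0.22 m and contact force between the fingers and gauge above 2 N and contact force between gauge and dispenser below 0.3 N and linear speed of gauge below 0.03 m/s); the arm keeps its last pose, push and grip.
It fails at once if a tart shifted by more than 15 mm (distance of any of tart0, tart1, tart2 from where it was at the start of the episode above 0.015 m).
It also fails if it takes over 59 s, if anything falls off the work surface, if the arm or the gripper's body presses on something with over 40 N, if the wrist force passes 120 N, or if a joint passes its speed limit or range.

## Working session

There is one attempt and no reset: what is moved stays moved. The work goes in short steps, Python scripts to look and compute and a shell command to move; the robot and the scene stay as the last step left them, time stands still between calls to the robot, and variables do not carry over. Pictures are saved under pics/ and viewed, at most 10 in all, crops included, and the job is handed in when it is done.

```bash
ls; mkdir -p pics; python3 - <<'E'
from rig import bot
import cv2,numpy as np
s=bot.read_state();print({k:np.round(v,3).tolist() for k,v in s.items()})
for n in("scene","top"):
    d=bot.get_image(n);np.savez(f'pics/{n}0.npz',**d);cv2.imwrite(f'pics/{n}0.png',d['pixels'][:,:,::-1])
    R=cv2.Rodrigues(np.array(d['rvec']))[0];print(n,d['fx'],d['cx'],d['cy'],(-R.T@np.array(d['tvec'])).round(3))
E
```

```text
pics
{'t': 0.0, 'joint_pos': [1.154, 0.314, -0.048, 1.21, -0.0, 1.571], 'joint_vel': [0.0, -0.0, 0.0, -0.0, 0.001, -0.001], 'joint_torque': [-0.0, -53.959, 33.975, 0.019, 0.0, -0.0], 'eef_pos': [0.243, 0.548, 0.23], 'eef_rot': [0.207, 0.978, -0.001, -0.0], 'contact_force': [0.067, 0.194, -0.24], 'wrist_torque': [-0.017, 0.03, -0.028], 'finger_force': 0.0, 'opening': 0.085}
scene 514.2639870926645 326.34806897669404 195.5934886093393 [1.241 0.471 0.95 ]
top 388.84411389935946 316.52730533184246 201.36536050453083 [ 0.389 -0.18   1.059]
```

View pics/scene0.png

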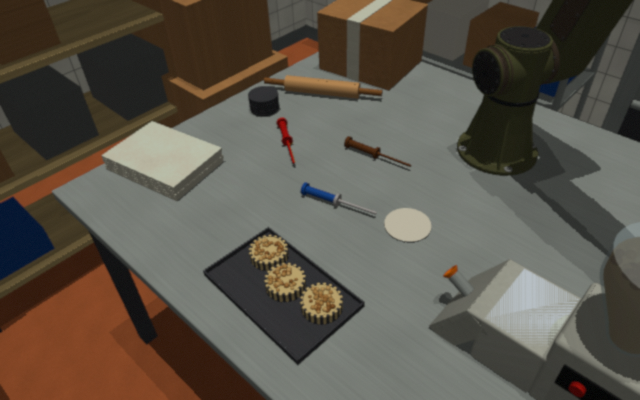

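View pics/top0.png

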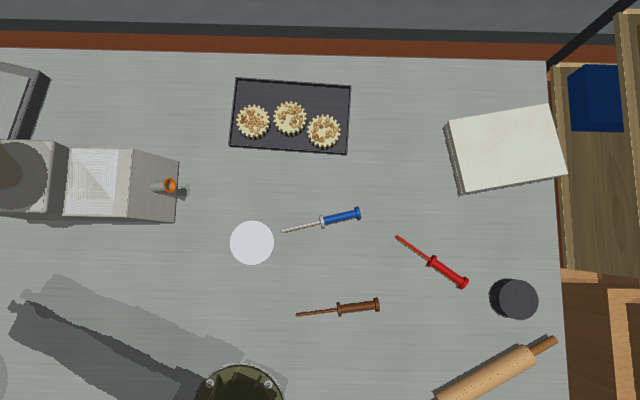

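The scene view shows the blue gauge at about (320,192) with its tip at (375,215), the orange mouth at (451,270), the plate at (408,225), and the tray with three tarts around (285,285). In the top view the gauge handle is at (342,216), the tip at (282,232), the mouth at (170,186) and the plate at (252,242).
Candidates in the top view are blue (342,216), brown (358,307) and red (448,272). The blue one fits because the task asks for a blue handle with a bare metal rod. I'll confirm that in an enlarged crop.

```bash
cat > h.py <<'E'
import numpy as np,cv2
from scipy.spatial.transform import Rotation as Ro
def ld(n): 
    return dict(np.load(f'pics/{n}.npz'))
def cam(d):
    R=cv2.Rodrigues(np.array(d['rvec'],float))[0];t=np.array(d['tvec'],float).ravel();return R,t,-R.T@t
def ray(d,uv):
    R,t,c=cam(d);v=R.T@np.array([(uv[0]-d['cx'])/d['fx'],(uv[1]-d['cy'])/d['fy'],1]);return c,v/np.linalg.norm(v)
def onz(d,uv,z):
    c,v=ray(d,uv);return c+v*(z-c[2])/v[2]
def tri(d1,u1,d2,u2):
    c1,v1=ray(d1,u1);c2,v2=ray(d2,u2)
    a=np.linalg.lstsq(np.c_[v1,-v2],c2-c1,rcond=None)[0];p,q=c1+a[0]*v1,c2+a[1]*v2
    return (p+q)/2,np.linalg.norm(p-q)
def proj(d,p):
    R,t,_=cam(d);q=R@np.asarray(p)+t;return np.array([d['fx']*q[0]/q[2]+d['cx'],d['fy']*q[1]/q[2]+d['cy']])
def hsv(d): return cv2.cvtColor(d['pixels'],cv2.COLOR_RGB2HSV)
def blobs(m,minA=15):
    n,l,st,ce=cv2.connectedComponentsWithStats(m.astype(np.uint8));
    return [(st[i,4],ce[i].round(1),st[i,:4],l==i) for i in range(1,n) if st[i,4]>=minA]
E
python3 - <<'E'
from h import *
T,S=ld('top0'),ld('scene0')
for n,d in(('T',T),('S',S)):
    h=hsv(d)
    print(n,'blue',[(b[0],b[1],b[2]) for b in blobs((abs(h[...,0].astype(int)-110)<12)&(h[...,1]>140)&(h[...,2]>60))])
    print(n,'orange',[(b[0],b[1],b[2]) for b in blobs((abs(h[...,0].astype(int)-10)<6)&(h[...,1]>190)&(h[...,2]>150))])
    print(n,'white',[(b[0],b[1],b[2]) for b in blobs((h[...,1]<25)&(h[...,2]>190),300)])
im=lambda d,x,y,w,hh,k:cv2.resize(d['pixels'][y:y+hh,x:x+w,::-1],None,fx=k,fy=k,interpolation=cv2.INTER_CUBIC)
a=im(T,270,195,100,50,8);b=np.hstack([im(T,140,160,70,50,5.7142857),im(S,425,250,70,50,5.7142857)])
b=cv2.resize(b,(800,286));cv2.imwrite('pics/crop.png',np.vstack([a[:310],b]))
E
```

```text
T blue [(np.int32(3287), array([595.2,  98.9]), array([567,  65,  57,  67], dtype=int32)), (np.int32(281), array([342.8, 215.9]), array([324, 207,  37,  17], dtype=int32))]
T orange [(np.int32(77), array([170.5, 185.5]), array([164, 179,  12,  14], dtype=int32))]
T white [(np.int32(7398), array([507.2, 147.1]), array([449, 103, 119,  89], dtype=int32)), (np.int32(978), array([100.7, 166.3]), array([ 72, 149,  46,  51], dtype=int32)), (np.int32(1521), array([251.4, 242.3]), array([230, 221,  44,  44], dtype=int32))]
S blue [(np.int32(225), array([316.3, 192. ]), array([301, 183,  33,  18], dtype=int32))]
S orange []
S white []
```

View pics/crop.png

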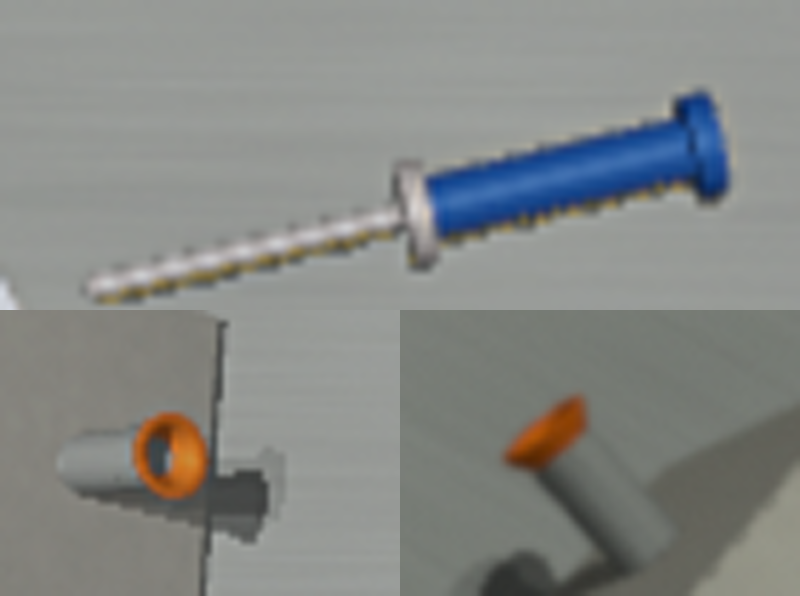

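The crop confirms the blue handle, bare metal collar and rod, with the yellow stripe on the lower edge. In top-view pixels the tip is at (280.6,231.2), the collar at (321.9,221.6), the pommel end at (359,213), and the mouth at (169.8,185.4). In the scene view the mouth is at (450.7,271.3).

```bash
python3 - <<'E'
from h import *
T,S=ld('top0'),ld('scene0')
c=onz(T,(321.9,221.6),.018);t=onz(T,(280.6,231.2),.018);p=onz(T,(359,213.1),.018)
print('tip',t,'col',c,'pom',p,'tip-pom',np.linalg.norm(t-p),'yaw',np.degrees(np.arctan2(*(t-p)[1::-1])))
m,e=tri(T,(169.8,185.4),S,(450.7,271.3));print('mouth',m,e,onz(T,(169.8,185.4),.1))
# tube axis: base on panel ; top crop (65,465), scene crop (655,555)
b=(151.4,187.1);print('base',onz(T,b,.08))
pl=onz(T,(251.4,242.3),.006);print('plate',pl)
# silhouettes edges of housing: line fit via Canny/Hough near panel
g=cv2.cvtColor(T['pixels'],cv2.COLOR_RGB2GRAY)
L=cv2.HoughLinesP(cv2.Canny(g,40,100)[120:240,30:200],1,np.pi/360,25,minLineLength=30,maxLineGap=5)
for x in L.reshape(-1,4): 
    a=np.array([x[0]+30,x[1]+120]);d=np.array([x[2]+30,x[3]+120]);
    q=[onz(T,a,z)-onz(T,d,z) for z in(.05,)][0];print(a,d,'dir deg',np.degrees(np.arctan2(q[1],q[0]))%180)
o=T['pixels'];
R=Ro.from_quat([.207,.978,-.001,0]).as_matrix();print(R.round(3))
E
```

```text
tip [ 0.4609447  -0.09187137  0.018     ] col [ 0.489023   -0.20180672  0.018     ] pom [ 0.51413365 -0.30143937  0.018     ] tip-pom 0.216212422057088 yaw 104.24112839641123
mouth [0.56470521 0.18257123 0.09662932] 0.0009661611270325478 [0.56382591 0.18171837 0.1       ]
base [0.56204922 0.23563685 0.08      ]
plate [ 0.43029329 -0.01337571  0.006     ]
[111 224] [160 224] dir deg 91.20834707807303
[ 83 165] [113 201] dir deg 43.0790623467586
[ 66 147] [132 150] dir deg 88.62722131015177
[ 62 215] [103 216] dir deg 89.81037770997754
[ 45 211] [ 55 141] dir deg 178.9367498684354
[126 217] [132 149] dir deg 0.26437399641008597
[ 63 208] [ 69 149] dir deg 0.8802832179015923
[151 191] [184 200] dir deg 75.9678171393202
[116 216] [159 220] dir deg 85.88793754844897
[173 220] [177 162] dir deg 0.33816869242065195
[113 202] [118 151] dir deg 0.020789202349675406
[143 151] [176 160] dir deg 75.80715848076505
[ 82 163] [114 200] dir deg 44.03048739616474
[ 43 212] [ 47 169] dir deg 1.7925705793846305
[153 190] [190 189] dir deg 92.83742612245916
[[-0.914  0.405 -0.   ]
 [ 0.405  0.914 -0.002]
 [-0.    -0.002 -1.   ]]
```

```bash
python3 -m jog '{"rot":[[0,0,0.1153],[0,0,0.1153],[0,0,0.1153],[0,0,0.1153],[0,0,0.1153]],"offset":[[0,0,0],[0,0,0],[0,0,0],[0,0,0],[0,0,0]],"jaw":[0.5,0.5,0.5,0.5,0.5]}' 30
python3 -m jog '{"rot":[[0,0,0],[0,0,0],[0,0,0],[0,0,0],[0,0,0]],"offset":[[-0.465,0.03,0],[-0.465,0.03,0],[-0.465,0.03,0],[-0.465,0.03,0],[-0.465,0.03,0]],"jaw":[0.5,0.5,0.5,0.5,0.5]}'
python3 -m jog '{"rot":[[0,0,0],[0,0,0],[0,0,0],[0,0,0],[0,0,0]],"offset":[[-0.465,0.03,0],[-0.465,0.03,0],[-0.465,0.03,0],[-0.465,0.03,0],[-0.465,0.03,0]],"jaw":[0.5,0.5,0.5,0.5,0.5]}'
python3 -m jog '{"rot":[[0,0,0],[0,0,0],[0,0,0],[0,0,0],[0,0,0]],"offset":[[-0.465,0.03,0.2],[-0.465,0.03,0.2],[-0.465,0.03,0.2],[-0.465,0.03,0.2],[-0.465,0.03,0.2]],"jaw":[0.5,0.5,0.5,0.5,0.5]}'
cat >> h.py <<'E'
def st():
    from rig import bot
    s=bot.read_state();R=Ro.from_quat(s['eef_rot']).as_matrix();print('t',round(s['t'],2),'p',np.round(s['eef_pos'],4),'x',R[:,0].round(3),'z',R[:,2].round(3),'F',np.round(s['contact_force'],1),'op',round(s['opening'],4),'ff',round(s['finger_force'],1),'q',np.round(s['joint_pos'],2));return np.array(s['eef_pos']),R
E
python3 -c "
from h import *
p,R=st();print('to grip, tool axes units',R.T@(np.array([.5008,-.249,.005])-p)/.12)"
```

```text
t: 0.72
eef_pos: [0.2427, 0.5483, 0.2308]
eef_rot: [0.616, 0.787, -0.001, 0.0]
contact_force: [-0.4, 0.3, 0.0]
opening: 0.0427
finger_force: 0.0
t: 1.35
eef_pos: [0.329, 0.2808, 0.2311]
eef_rot: [0.614, 0.789, -0.0, 0.0]
contact_force: [1.5, -0.0, 0.9]
opening: 0.0429
finger_force: 0.0
t: 1.98
eef_pos: [0.4151, 0.0148, 0.2313]
eef_rot: [0.614, 0.789, 0.0, 0.0]
contact_force: [1.0, 0.4, 0.1]
opening: 0.0426
finger_force: 0.0
t: 2.6
eef_pos: [0.5011, -0.2512, 0.1102]
eef_rot: [0.614, 0.789, 0.0, -0.0]
contact_force: [0.5, 1.1, 0.0]
opening: 0.0426
finger_force: 0.0
t 2.6 p [ 0.5011 -0.2512  0.1102] x [-0.246  0.969  0.   ] z [-0.  0. -1.] F [0.5 1.1 0. ] op 0.0426 ff 0.0 q [-0.46  0.32 -0.33  0.92  0.    0.86]
to grip, tool axes units [0.01812464 0.00175952 0.87663174]
```

```bash
python3 -m jog '{"rot":[[0,0,0],[0,0,0],[0,0,0],[0,0,0],[0,0,0]],"offset":[[0.018,0.002,0.25],[0,0,0.25],[0,0,0.2],[0,0,0.168],[0,0,0]],"jaw":[0.5,0.5,0.5,0.5,0.5]}'
python3 -m jog '{"rot":[[0,0,0],[0,0,0],[0,0,0],[0,0,0],[0,0,0]],"offset":[[0,0.04,0],[0,0.04,0],[0,0.04,0],[0,0.04,0],[0,0.04,0]],"jaw":[0.5,0.5,0.5,0.5,0.5]}'
python3 -m jog '{"rot":[[0,0,0],[0,0,0],[0,0,0],[0,0,0],[0,0,0]],"offset":[[0,0.04,0],[0,0.04,0],[0,0.04,0],[0,0.04,0],[0,0.04,0]],"jaw":[0.5,0.5,0.5,0.5,0.5]}'
python3 - <<'E'
from h import *
from rig import bot
st();im=[]
for n in("scene","top","wrist"):
    d=bot.get_image(n);np.savez(f'pics/{n}1.npz',**d);im.append(d['pixels'][:,:,::-1])
a=cv2.resize(im[0][160:235,290:390],(400,300),interpolation=cv2.INTER_CUBIC);b=cv2.resize(im[1][175:250,270:370],(400,300),interpolation=cv2.INTER_CUBIC)
cv2.imwrite('pics/p1.png',np.vstack([np.hstack([a,b]),np.hstack([cv2.resize(im[2],(480,300)),np.zeros((300,320,3),np.uint8)])]))
E
```

```text
t: 3.22
eef_pos: [0.4989, -0.2464, 0.0053]
eef_rot: [0.614, 0.789, -0.0, -0.002]
contact_force: [0.3, -0.0, 0.4]
opening: 0.0426
finger_force: 0.0
t: 3.85
eef_pos: [0.5245, -0.2413, 0.0073]
eef_rot: [0.614, 0.789, 0.0, 0.0]
contact_force: [1.1, -0.2, 0.3]
opening: 0.0426
finger_force: 0.0
t: 4.47
eef_pos: [0.5476, -0.2353, 0.0071]
eef_rot: [0.614, 0.789, -0.0, -0.0]
contact_force: [-0.5, -0.4, -0.4]
opening: 0.0423
finger_force: 0.0
t 4.47 p [ 0.5476 -0.2353  0.0071] x [-0.246  0.969  0.   ] z [-0.  0. -1.] F [-0.5 -0.4 -0.4] op 0.0423 ff 0.0 q [-0.41  0.48 -0.35  0.74  0.    0.92]
```

View pics/p1.png

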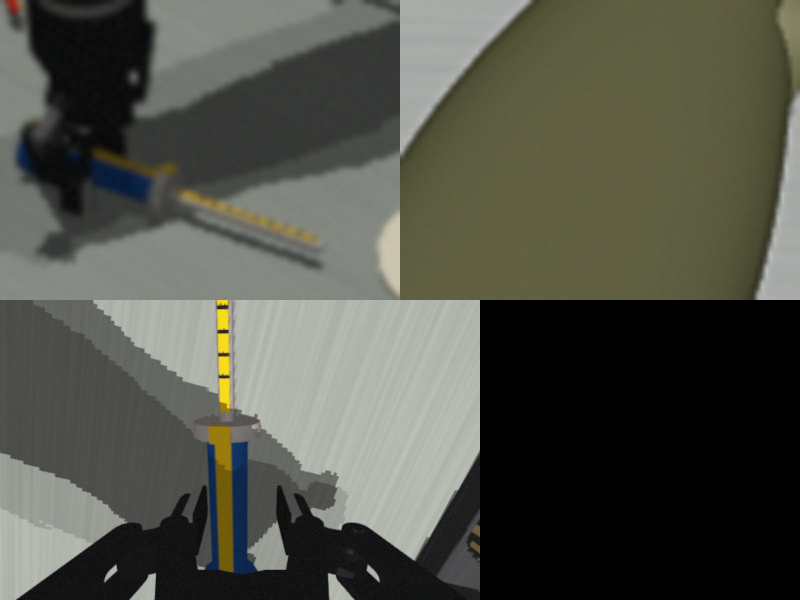

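The wrist view shows the stripe (x≈221) almost on top of the handle (centre ≈227), a little to the left. About 0.2 rad of roll remains, and the handle is resting on the left (pushing) finger.

```bash
python3 -m jog '{"rot":[[0,0,0],[0,0,0],[0,0,0],[0,0,0],[0,0,0]],"offset":[[0,0.015,0],[0,0.018,0],[0,0,0],[0,-0.04,0],[0,-0.045,0]],"jaw":[0.5,0.5,0.5,0.5,0.5]}'
cat > w.py <<'E'
from h import *
from rig import bot
import sys
p,R=st();d=bot.get_image('wrist');np.savez('pics/w.npz',**d);h=hsv(d);r=d['pixels'].astype(int)
H=h[...,0];Y=(H>18)&(H<32)&(h[...,1]>170);B=(abs(H.astype(int)-110)<14)&(h[...,1]>120)
n=R[:,1];z=float(sys.argv[1])
for row in(240,260,290):
    y=np.where(Y[row,200:420])[0]+200;b=np.where((B|Y)[row,200:420])[0]+200
    if len(y)<3 or len(b)<5: continue
    e0=onz(d,(b.min(),row),z);e1=onz(d,(b.max()+1,row),z);a=(e0+e1)/2
    al=np.linspace(-1.2,1.2,241);u=[proj(d,a+.011*(np.sin(k)*n-np.cos(k)*R[:,2]))[0] for k in al]
    print(row,y.min(),y.max(),b.min(),b.max(),'width',np.linalg.norm(e1-e0),'axis',a,'tool-y of axis',(a-p)@n,'roll (+ = to +n)',al[np.argmin(abs(np.array(u)-(y.min()+y.max()+1)/2))])
E
python3 w.py .018
```

```text
t: 5.25
eef_pos: [0.5407, -0.237, 0.0071]
eef_rot: [0.614, 0.789, -0.0, -0.0]
contact_force: [0.1, 0.9, -0.9]
opening: 0.0427
finger_force: 0.0
t 5.25 p [ 0.5407 -0.237   0.0071] x [-0.246  0.969  0.   ] z [-0.  0. -1.] F [ 0.1  0.9 -0.9] op 0.0427 ff 0.0 q [-0.41  0.48 -0.36  0.73 -0.    0.91]
240 314 332 299 349 width 0.021392317773510968 axis [ 0.53700655 -0.22075779  0.018     ] tool-y of axis 0.00041557060406672154 roll (+ = to +n) -0.040000000000000036
260 314 332 300 349 width 0.02136193599584026 axis [ 0.53950434 -0.22963365  0.018     ] tool-y of axis 0.0006539550357626439 roll (+ = to +n) -0.05999999999999983
290 314 331 301 348 width 0.02109452167650968 axis [ 0.54311039 -0.24366403  0.018     ] tool-y of axis 0.0006990011852400946 roll (+ = to +n) -0.07999999999999985
```

```bash
python3 -m jog '{"rot":[[0,0,0],[0,0,0],[0,0,0],[0,0,0],[0,0,0]],"offset":[[0,0.005,0.015],[0,0,0],[0,0,0],[0,0,0],[0,0,0]],"jaw":[0.4,0.2,0.1,0,0]}' 70
python3 -m jog '{"rot":[[0,0,0],[0,0,0],[0,0,0],[0,0,0],[0,0,0]],"offset":[[0,0,0],[0,0,0],[0,0,-0.1],[0,0,-0.4],[0,0,-0.4]],"jaw":[0,0,0,0,0]}'
python3 -m jog '{"rot":[[0,0,0],[0,0,0],[0,0,0],[0,0,0],[0,0,0]],"offset":[[0,0,-0.4],[0,0,-0.3],[0,0,0],[0,0,0],[0,0,0]],"jaw":[0,0,0,0,0]}'
python3 w.py .205
python3 - <<'E'
from h import *
from rig import bot
im=[]
for n in("scene","wrist"):
    d=bot.get_image(n);np.savez(f'pics/{n}2.npz',**d);im.append(d['pixels'][:,:,::-1])
cv2.imwrite('pics/p2.png',np.hstack([cv2.resize(i,(400,250)) if k else cv2.resize(i[80:280,240:560],(400,250)) for k,i in enumerate(im)]))
E
```

```text
t: 5.92
eef_pos: [0.5419, -0.2369, 0.0055]
eef_rot: [0.614, 0.789, -0.0, 0.0]
contact_force: [-0.8, 0.2, 3.3]
opening: 0.0196
finger_force: 68.4
t: 6.55
eef_pos: [0.5412, -0.2365, 0.1144]
eef_rot: [0.614, 0.789, -0.0, -0.001]
contact_force: [0.7, -0.3, -1.3]
opening: 0.0196
finger_force: 68.6
t: 7.18
eef_pos: [0.5407, -0.2363, 0.1955]
eef_rot: [0.614, 0.789, -0.0, -0.002]
contact_force: [-0.1, 0.8, -2.5]
opening: 0.0198
finger_force: 68.7
t 7.17 p [ 0.5407 -0.2363  0.1955] x [-0.246  0.969  0.002] z [-0.003  0.001 -1.   ] F [-0.1  0.8 -2.5] op 0.0198 ff 68.7 q [-0.41  0.31 -0.13  1.13  0.    0.91]
240 311 330 297 347 width 0.021628344923330302 axis [ 0.53632169 -0.22084904  0.205     ] tool-y of axis -0.0004274266858638066 roll (+ = to +n) -0.04999999999999982
260 311 330 298 346 width 0.021162869493023102 axis [ 0.53862054 -0.22987144  0.205     ] tool-y of axis -0.000417715486070343 roll (+ = to +n) -0.05999999999999983
290 312 330 281 388 width 0.047958134514168735 axis [ 0.54759958 -0.24267     0.205     ] tool-y of axis 0.005138532446859758 roll (+ = to +n) -0.57
```

View pics/p2.png

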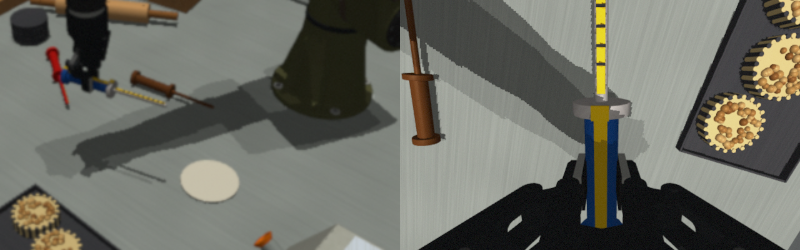

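The gauge is held: the opening is 19.8 mm, the grip force 68 N, and the stripe sits on top at a roll of about -0.05 rad. Next I turn to the tube's direction and pitch 30° down.

```bash
python3 -m jog '{"rot":[[0,0,0.076],[0,0,0.076],[0,-0.11,0],[0,-0.11,0],[0,-0.113,0]],"offset":[[0,0,0],[0,0,0],[0,0,0],[0,0,0],[0,0,0]],"jaw":[0,0,0,0,0]}'
cat > goal.py <<'E'
from h import *
import sys
# rows to bring rod tip to `out` m outside mouth along the bore
M=np.array([.564,.182,.100]);psi=np.radians(90.5)
u=np.array([np.cos(psi)*np.cos(np.pi/6),np.sin(psi)*np.cos(np.pi/6),-.5])
G=np.array([-.0016,0,-.0125])
if __name__=='__main__':
    out=float(sys.argv[1]);p,R=st()
    print('angle x to bore',np.degrees(np.arccos(R[:,0]@u)),'u in tool',(R.T@u).round(4))
    grip=p+R@G;tip=grip+.163*R[:,0];print('tip',tip,'tip err in units:',(R.T@(M-out*u-tip)/.12).round(4))
E
python3 goal.py .03
```

```text
t: 7.95
eef_pos: [0.5421, -0.2369, 0.198]
eef_rot: [0.68, 0.686, -0.183, 0.186]
contact_force: [-0.3, 0.1, -3.1]
opening: 0.0201
finger_force: 68.8
t 7.95 p [ 0.5421 -0.2369  0.198 ] x [-0.007  0.864 -0.504] z [ 0.007 -0.504 -0.864] F [-0.3  0.1 -3.1] op 0.0201 ff 68.8 q [-0.13  0.24 -0.34  0.92 -0.52  1.41]
angle x to bore 0.2723143458445636 u in tool [ 1.0e+00 -6.0e-04 -4.7e-03]
tip [ 0.54085506 -0.09119614  0.12740237] tip err in units: [ 1.83    0.2137 -0.9478]
```

```bash
python3 -m jog '{"rot":[[0,0,0],[0,0,0],[0,0,0],[0,0,0],[0,0,0]],"offset":[[0.3,0.043,-0.25],[0.4,0.043,-0.25],[0.4,0.043,-0.25],[0.4,0.043,-0.1],[0.33,0.042,-0.098]],"jaw":[0,0,0,0,0]}'
python3 -m jog '{"rot":[[0,0,0],[0,0,0],[0,0,0],[0,0,0],[0,0,0]],"offset":[[0,0,0],[0,0,0],[0,0,0],[0,0,0],[0,0,0]],"jaw":[0,0,0,0,0]}' >/dev/null
python3 goal.py .03
python3 - <<'E'
from h import *
from rig import bot
import goal
from goal import *
p,R=st();g=p+R@G
im=[]
for n in("scene","top"):
    d=bot.get_image(n);np.savez(f'pics/{n}3.npz',**d)
    m=proj(d,M);x,y=int(m[0])-50,int(m[1])-40;c=cv2.resize(d['pixels'][y:y+75,x:x+100,::-1],None,fx=4,fy=4,interpolation=cv2.INTER_CUBIC)
    print(n,'crop origin',x,y,'pred tip',proj(d,g+.163*R[:,0]),'collar',proj(d,g+.053*R[:,0]),'mouth',m);im.append(c)
d=bot.get_image('wrist');np.savez('pics/w3.npz',**d);print('wrist pred tip',proj(d,g+.163*R[:,0]),'col',proj(d,g+.053*R[:,0]),'mouth',proj(d,M))
cv2.imwrite('pics/p3.png',np.vstack([np.hstack(im),np.hstack([cv2.resize(d['pixels'][:300,160:560,::-1],(400,300)),np.zeros((300,400,3),np.uint8)])]))
E
```

```text
t: 8.57
eef_pos: [0.565, 0.0127, 0.1852]
eef_rot: [0.679, 0.687, -0.182, 0.183]
contact_force: [1.7, 0.1, -1.5]
opening: 0.0192
finger_force: 68.9
t 9.2 p [0.5651 0.0098 0.1865] x [-0.007  0.866 -0.499] z [ 0.005 -0.499 -0.866] F [ 0.2  0.1 -2.2] op 0.0198 ff 68.9 q [ 0.3   0.38 -0.16  1.19 -0.5   1.91]
angle x to bore 0.0435884702487016 u in tool [ 1.e+00 -4.e-04  7.e-04]
tip [0.56386479 0.15586817 0.11671475] tip err in units: [0.0082 0.003  0.0118]
t 9.2 p [0.5651 0.0098 0.1865] x [-0.007  0.866 -0.499] z [ 0.005 -0.499 -0.866] F [ 0.2  0.1 -2.2] op 0.0198 ff 68.9 q [ 0.3   0.38 -0.16  1.19 -0.5   1.91]
scene crop origin 401 229 pred tip [441.57802471 258.39776169] collar [406.54424341 219.07577491] mouth [451.10952996 269.92450022]
top crop origin 119 145 pred tip [177.8695932  184.33533419] collar [210.93499943 180.38084126] mouth [169.69235633 185.32909961]
wrist pred tip [ 324.29181799 -212.33430378] col [323.4269344  160.17601475] mouth [ 325.89713521 -356.96113119]
```

View pics/p3.png

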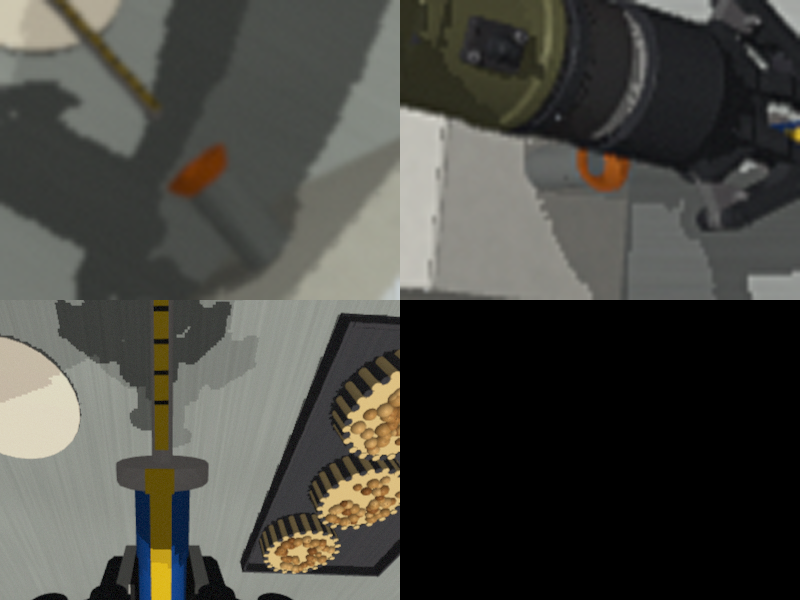

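The scene crop shows the tip at (440,256) and the mouth at (451,271.5). The rod line passes about 3 mm above the mouth centre. In the wrist view the collar and rod sit on the predicted line. I'll lower slightly and start inserting.

```bash
python3 -m jog '{"rot":[[0,0,0],[0,0,0],[0,0,0],[0,0,0],[0,0,0]],"offset":[[0,0.003,0.02],[0.1,0,0],[0.1,0,0],[0.1,0,0],[0.08,0,0]],"jaw":[0,0,0,0,0]}'
python3 -m jog '{"rot":[[0,0,0],[0,0,0],[0,0,0],[0,0,0],[0,0,0]],"offset":[[0,0,0],[0,0,0],[0,0,0],[0.08,0,0],[0.08,0,0]],"jaw":[0,0,0,0,0]}'
python3 goal.py -.11
python3 -c "
from h import *;p,R=st()
from rig import bot
s=bot.read_state();print('F tool',R.T@s['contact_force'],'M tool',R.T@s['wrist_torque'])"
```

```text
t: 9.98
eef_pos: [0.565, 0.0498, 0.1606]
eef_rot: [0.679, 0.687, -0.182, 0.184]
contact_force: [0.9, -0.8, -1.1]
opening: 0.0197
finger_force: 68.9
t: 10.6
eef_pos: [0.565, 0.0659, 0.1515]
eef_rot: [0.68, 0.686, -0.182, 0.184]
contact_force: [-0.1, -0.3, -1.9]
opening: 0.0199
finger_force: 68.9
t 10.6 p [0.565  0.0659 0.1515] x [-0.008  0.866 -0.499] z [ 0.005 -0.499 -0.866] F [-0.1 -0.3 -1.9] op 0.0199 ff 68.9 q [ 0.39  0.45 -0.14  1.19 -0.48  2.  ]
angle x to bore 0.05117416709716078 u in tool [1.e+00 3.e-04 8.e-04]
tip [0.56364149 0.21193993 0.08176055] tip err in units: [ 0.6246  0.001  -0.0064]
t 10.6 p [0.565  0.0659 0.1515] x [-0.008  0.866 -0.499] z [ 0.005 -0.499 -0.866] F [-0.1 -0.3 -1.9] op 0.0199 ff 68.9 q [ 0.39  0.45 -0.14  1.19 -0.48  2.  ]
F tool [ 0.71628833 -0.14982395  1.7429657 ] M tool [0.00433535 0.69505349 0.02362572]
```

It has gone 35 mm in with no contact force. Continuing.

```bash
python3 -m jog '{"rot":[[0,0,0],[0,0,0],[0,0,0],[0,0,0],[0,0,0]],"offset":[[0.1,0,0],[0.1,0,0],[0.1,0,0],[0.1,0,0],[0.1,0,0]],"jaw":[0,0,0,0,0]}'
python3 -m jog '{"rot":[[0,0,0],[0,0,0],[0,0,0],[0,0,0],[0,0,0]],"offset":[[0.05,0,0],[0.04,0,0],[0,0,0],[0,0,0],[0,0,0]],"jaw":[0,0,0,0,0]}'
python3 goal.py -.11
python3 - <<'E'
from h import *
from rig import bot
d=bot.get_image('scene');t=bot.get_image('top')
a=cv2.resize(d['pixels'][215:290,390:490,::-1],None,fx=4,fy=4,interpolation=cv2.INTER_CUBIC);b=cv2.resize(t['pixels'][145:220,140:240,::-1],None,fx=4,fy=4)
cv2.imwrite('pics/p4.png',np.hstack([a,b]))
E
```

```text
t: 11.22
eef_pos: [0.5644, 0.1182, 0.1213]
eef_rot: [0.68, 0.686, -0.182, 0.184]
contact_force: [-0.3, -0.5, -2.1]
opening: 0.0198
finger_force: 68.9
t: 11.85
eef_pos: [0.5644, 0.1265, 0.1166]
eef_rot: [0.68, 0.686, -0.182, 0.184]
contact_force: [1.2, -0.1, -1.3]
opening: 0.0196
finger_force: 68.9
t 11.85 p [0.5644 0.1265 0.1166] x [-0.008  0.866 -0.499] z [ 0.005 -0.499 -0.866] F [ 1.2 -0.1 -1.3] op 0.0196 ff 68.9 q [ 0.48  0.54 -0.1   1.19 -0.46  2.1 ]
angle x to bore 0.04164262352206061 u in tool [1.e+00 4.e-04 6.e-04]
tip [0.56310411 0.27257631 0.04683635] tip err in units: [ 0.0414  0.0009 -0.0062]
```

View pics/p4.png

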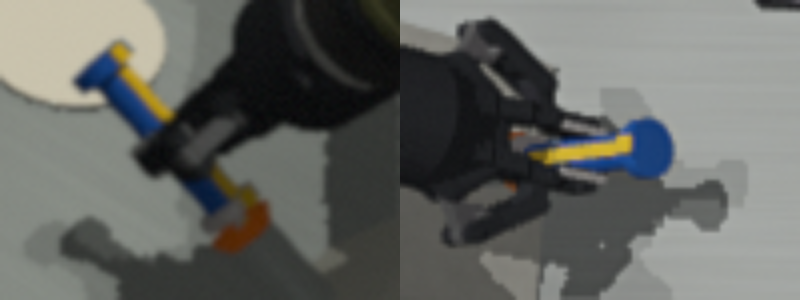

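The rod is in the tube. The scene crop shows the collar just short of the orange mouth at crop (240,215). I'll press on gently until the force rises.

```bash
python3 -m jog '{"rot":[[0,0,0],[0,0,0],[0,0,0],[0,0,0],[0,0,0]],"offset":[[0.015,0,0],[0.015,0,0],[0.015,0,0],[0,0,0],[0,0,0]],"jaw":[0,0,0,0,0]}'
python3 -m jog '{"rot":[[0,0,0],[0,0,0],[0,0,0],[0,0,0],[0,0,0]],"offset":[[0.012,0,0],[0.012,0,0],[0,0,0],[0,0,0],[0,0,0]],"jaw":[0,0,0,0,0]}'
python3 goal.py -.11
```

```text
t: 12.58
eef_pos: [0.5643, 0.1302, 0.1143]
eef_rot: [0.68, 0.686, -0.183, 0.185]
contact_force: [0.6, -5.5, 3.4]
opening: 0.0192
finger_force: 69.0
t: 13.2
eef_pos: [0.5642, 0.1303, 0.1142]
eef_rot: [0.679, 0.686, -0.184, 0.187]
contact_force: [-1.6, -11.7, 7.7]
opening: 0.0198
finger_force: 69.3
t 13.2 p [0.5642 0.1303 0.1142] x [-0.008  0.862 -0.506] z [ 0.005 -0.506 -0.862] F [ -1.6 -11.7   7.7] op 0.0198 ff 69.3 q [ 0.49  0.55 -0.09  1.2  -0.47  2.11]
angle x to bore 0.4084907783806306 u in tool [ 1.0e+00  3.0e-04 -7.1e-03]
tip [0.56288332 0.27577048 0.04329506] tip err in units: [ 0.0035  0.0025 -0.0185]
```

The collar has stopped: axial force is 14 N, there is no further advance, and the position agrees with the mouth to 0.5 mm. Drawing it out.

```bash
python3 -m jog '{"rot":[[0,0,0],[0,0,0],[0,0,0],[0,0,0],[0,0,0]],"offset":[[0,0,0],[-0.05,0,0],[-0.15,0,0],[-0.15,0,0],[-0.15,0,0]],"jaw":[0,0,0,0,0]}'
python3 -m jog '{"rot":[[0,0,0],[0,0,0],[0,0,0],[0,0,0],[0,0,0]],"offset":[[-0.15,0,0],[-0.15,0,0],[-0.2,0,0],[-0.2,0,0],[-0.2,0,0]],"jaw":[0,0,0,0,0]}'
python3 -m jog '{"rot":[[0,0,0],[0,0,0],[0,0.11,0],[0,0.11,0],[0,0.113,0]],"offset":[[-0.2,0,0],[0,0,0],[0,0,0],[0,0,0],[0,0,0]],"jaw":[0,0,0,0,0]}'
python3 -c "
from h import *
from goal import G
p,R=st();tip=p+R@G+.163*R[:,0];print(tip,R.T@(np.array([.4303,-.0134,.156])-tip)/.12)"
```

```text
t: 13.82
eef_pos: [0.5648, 0.0808, 0.143]
eef_rot: [0.68, 0.686, -0.182, 0.184]
contact_force: [-0.2, 0.4, -1.5]
opening: 0.0197
finger_force: 69.1
t: 14.45
eef_pos: [0.5656, -0.0132, 0.1971]
eef_rot: [0.68, 0.686, -0.182, 0.184]
contact_force: [-0.3, 0.5, -0.9]
opening: 0.0197
finger_force: 69.1
t: 15.08
eef_pos: [0.5663, -0.0318, 0.209]
eef_rot: [0.703, 0.711, 0.003, -0.001]
contact_force: [0.4, -0.2, -2.0]
opening: 0.0197
finger_force: 68.9
t 15.07 p [ 0.5663 -0.0318  0.209 ] x [-0.011  1.     0.005] z [ 0.002  0.005 -1.   ] F [ 0.4 -0.2 -2. ] op 0.0197 ff 68.9 q [-0.06  0.26 -0.17  1.14  0.01  1.5 ]
[0.56442763 0.12955889 0.22237074] [-1.18169659 -1.13222434  0.54419045]
```

```bash
python3 -m jog '{"rot":[[0,0,0],[0,0,0],[0,0,0],[0,0,0],[0,0,0]],"offset":[[-0.236,-0.226,0.109],[-0.236,-0.226,0.109],[-0.236,-0.226,0.109],[-0.236,-0.226,0.109],[-0.236,-0.226,0.109]],"jaw":[0,0,0,0,0]}'
python3 -m jog '{"rot":[[0,0,0],[0,0,0],[0,0,0],[0,0,0],[0,0,0]],"offset":[[0,0,0],[0,0,0],[0,0,0],[0,0,0],[0,0,0]],"jaw":[0,0,0,0,0]}'
python3 w.py .156
python3 - <<'E'
from h import *
from goal import G
from rig import bot
p,R=st();g=p+R@G;tip=g+.163*R[:,0];d=bot.get_image('scene');t=bot.get_image('top')
print('tip pred',tip,proj(d,tip),proj(t,tip),'plate',proj(d,[.4303,-.0134,.006]),proj(t,[.4303,-.0134,.006]))
cv2.imwrite('pics/p5.png',np.hstack([cv2.resize(x['pixels'][y:y+150,c:c+200,::-1],(400,300),interpolation=cv2.INTER_CUBIC) for x,y,c in((d,100,270),(t,170,200))]))
E
```

```text
t: 15.7
eef_pos: [0.4305, -0.1759, 0.1422]
eef_rot: [0.703, 0.711, -0.0, -0.0]
contact_force: [-0.5, -0.5, -2.2]
opening: 0.0199
finger_force: 69.0
t: 16.32
eef_pos: [0.4321, -0.175, 0.1429]
eef_rot: [0.703, 0.711, 0.0, 0.0]
contact_force: [0.1, -0.3, -1.0]
opening: 0.0195
finger_force: 69.0
t 16.32 p [ 0.4321 -0.175   0.1429] x [-0.011  1.    -0.   ] z [ 0. -0. -1.] F [ 0.1 -0.3 -1. ] op 0.0195 ff 69.0 q [-0.38  0.12 -0.5   0.95  0.    1.18]
240 311 330 296 347 width 0.02144039278492847 axis [ 0.43130989 -0.15749511  0.156     ] tool-y of axis -0.0005583062656043152 roll (+ = to +n) -0.030000000000000027
260 311 330 298 346 width 0.020578650352170127 axis [ 0.43162154 -0.16655405  0.156     ] tool-y of axis -0.0003426741078929019 roll (+ = to +n) -0.04999999999999982
290 312 330 297 345 width 0.02116833497115127 axis [ 0.43135537 -0.18079998  0.156     ] tool-y of axis -0.0007597907602253606 roll (+ = to +n) 0.0
t 16.38 p [ 0.4319 -0.175   0.1428] x [-0.01  1.   -0.  ] z [ 0. -0. -1.] F [ 0.4 -0.  -1.5] op 0.0196 ff 69.0 q [-0.38  0.12 -0.5   0.95  0.    1.18]
tip pred [ 0.43025673 -0.01362287  0.15531005] [413.92167889 179.07035904] [241.4146942  239.53941856] plate [408.59433651 223.49803908] [251.40914519 242.29768159]
```

View pics/p5.png

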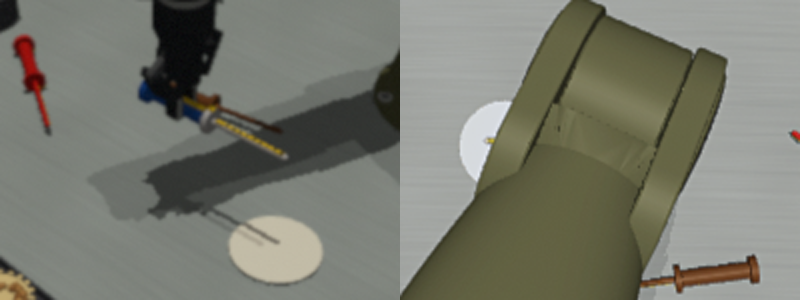

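The scene crop shows the tip at (413,178) against a prediction of (414,179), so it is over the middle of the plate, level and scale up. Handing in.

```bash
python3 -c "
from rig import bot
print(bot.hand_in())"
```

```text
the job is handed in; nothing more can be done
None
```

I rolled the gauge scale-up, seated it in the guide tube until its collar stopped, drew it out and handed the job in at about 16 s. At hand-in it was held level, scale up, with its tip about 15 cm above the plate's centre by my measurements; no verdict was returned.

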